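# Fit the missing post of a cone stand and load its cone

### The arm

A 6-joint arm with a two-finger parallel gripper is mounted at the origin on the work surface. World frame = base frame: x ahead of the robot, y to its left, z up, the work surface at z = 0. Lengths are in m, angles in rad, forces in N, time in s.
With the tool pointing down it reaches from about 0.325 to 0.775 m from the base axis. Payload 9.3 kg.
Tool frame: the origin (TCP) lies between the finger pads; the fingertips stand ctrl.tips_ahead ahead of it and the grasp point (between the pads) lies 3 mm ahead of it (ctrl.tips_ahead is the distance from the TCP to the fingertips, in m); z points along the fingers, y is the line along which they close (so a half turn about z gives the same grasp; the last joint's range is limited). The gripper opens to 85 mm and grips with 20 to 120 N. Pads are 22 mm wide; open, the fingers measure 114 mm over their backs; the gripper's body (76 mm by 85 mm) begins 54 mm behind the grasp point. The pads swing forward as they close: fully open they stand 13 mm farther back than shut.
Start: joints at [-1.33, 0.259, 0.021, 1.334, 0, 1.418], TCP at [0.211, -0.508, 0.253] pointing down, gripper open.
Joint ranges: [-3.04, 3.04], [-0.91, 1.82], [-1.04, 1.36], [-1.92, 1.95], [-1.52, 1.45], [-3.14, 3.14]. Speed limits (rad/s): [2.22, 2.22, 2.79, 3.14, 3.14, 3.14].

### API

Orientations are given as a unit quaternion [x, y, z, w].
In Python, from cell import ctrl, grab_frame, ticket, silhouettes gives the robot as it stands. The module is installed in compiled form; this text tells all that it offers.
- The arm moves only by the tool move_arm, never from a script. Its argument "commands" is a list of rows, each an object of numbers: "tx", "ty", "tz": the shift along the world's x, y, z as a fraction of full scale; "ax", "ay", "az": the turn, a rotation vector about the world's x, y, z as a fraction of full scale; "fingers": the opening, from 0 (shut) to 1 (fully open). In form: [{"tx": .., "ty": .., "tz": .., "ax": .., "ay": .., "az": .., "fingers": ..}, ...]. A call has 1 to 20 rows; each row is the pose to reach, as a shift and turn from the pose commanded when the call began, turning the shorter way round; what a row does not reach only later rows make up. Full scale, the value 1, is 0.3 m for a shift and 360 degrees for a turn. A row lasts 1/8 s, in which the tool goes at most 62.5 mm and 10.7 degrees, less where a joint would pass 70% of its speed; a pose out of reach is approached as far as the arm can. A call with a number of a shift or a turn outside -1 to 1 is refused whole. A call with a gripper value outside its range is refused whole. The fingers move at their own pace and stop on an object; "grip_force" is the grip in N (left out, the last holds). Time passes only in rows, so rows that repeat a pose let the fingers close. It gives the time, the measured TCP pose, the force, the opening and the grip force at its end, in the units of the state.
- ctrl.sense(): the state, without advancing time (a new reading comes with each control period).
- grab_frame(name): name is "scene" or "top"; returns a dict with "image" (420x560x3 uint8, red, green, blue), "depth" (420x560 float32, m along the optical axis (not along the pixel's ray), 0 where there is no reading), "fx", "fy", "cx", "cy" (pixels), "R" (3x3) and "t" (3): a world point X has camera coordinates R X + t. Camera axes: x right, y down, z forward; pixel columns grow to the right and rows downward; lengths in m; the calibration is good to about 2 mm. A picture is of the moment at which its call begins.
- ticket.hand_in(): hands the job in; it is judged then, once.
Trained networks look in the newest picture that a camera, given by its name, has taken for a name from the list of things; names that differ only in an ending like _2 or _b are one class to them, and where a whole thing is asked for, a point or a joint stands for the part that bears it (a point fixed in the world has none). Each returns a list of dicts, best first, with "score" (0 to 1); they miss things now and then, are a little off and sometimes report something else, mostly with a low value. They report only what shows in the picture. A call takes as long as a camera call. They do not tell look-alikes from the thing itself.
- silhouettes(camera, query): "region" (420x560 bool, what is visible of it) and "point" ([column, row] in pixels, amid what is visible of it).
The state is a dict: "t": time; "joints": joint angles; "joint_vel": joint speeds; "effort": joint torques, N m; "eef_pos": TCP position; "ee_rot": TCP orientation; "ft_force": force on the tool from outside, world axes, zero at the start; "wrist_torque": the same for the moment, N m; "opening": opening from 0.0 (shut) to 1.0 (fully open); "finger_force": force on a finger pad.
Only numpy, scipy, OpenCV 4.12 (cv2) and the standard library are available. Lean on these libraries where they do the work, as an engineer would, in place of code of your own. Each camera call takes 0.05 s, during which the arm holds its last target. There are 200 camera calls.

### The job

One place of the green cone stand has lost its post. Take the spare post from the wooden rack, feel for the bore of the empty socket block with light pressure (a kilogram of push is plenty, never lean on it hard), and press the post straight down past its spring catch until its blue disc lies flat on the block. Then lower the pink cone gently over the post so that it stands upright on the disc, let go, and leave the other cones, the spanner and the tray where they are.

Things in the scene. Friction and masses are not known exactly. Their poses are not given: they have to be found in the camera images.
- stand: Cone stand: green steel plate 130 x 300 x 12 mm on 6 mm rubber feet, fixed to the bench. Origin under its centre, on the bench; y along its length. Its two places lie 75 mm either side of the centre along y.
- pad_e: The empty place: bright aluminium pad 100 x 76 x 4 mm on the stand, origin at the centre of its underside, 18 mm above the bench, axes parallel to the stand's. On it a 3 mm black rubber sheet, a 5 mm flange bolted through slots along x, and a bright steel socket block 50 x 50 x 30 mm. The bolts hold firm; the rubber lets the block sink about 1 mm under 12 N and spring back.
- pad_b: The other place, occupied: the same pad and block with a post already home and a teal cone on it. Origin as for pad_e. The teal cone's nose is 234 mm above the bench: steer round it.
- post_mid (a point): Half-way up the spare post, which starts upright in the rack: 103 mm tall, 0.25 kg, round, z up along it. Shank: steel, plain, flat-ended, 16 mm wide, from 51.5 to 27.5 mm below this point. Stem: steel, 16 mm wide, from 7.5 mm below to 51.5 mm above this point: grasp it there. When the post is home, this point is 87.5 mm above the bench.
- rack: Wooden rack 85 x 160 x 30 mm, fixed on the bench, with two loose vertical holes 20 mm wide, 76 mm apart along its y. Origin under its centre. The post hangs in one hole by its disc, its shank 24 mm down in the hole.
- cone_mid (a point): Centre of the pink perforated dye cone, empty, hollow, open at both ends, z up to its nose: 170 mm tall, 64 mm wide at the foot, 32 mm at the nose, wall 3 mm, 70 g. Starts standing on the bench. Grasp it by the nose some 60 mm above this point, where it is 37 mm wide. On the disc of a home post this point is 149 mm above the bench; the stem's top is 139 mm above the bench.
- cone_b: Teal dye cone, same size, standing on the post of the occupied place; loose. Origin at the centre of its foot.
- stack: Loose stack of nested orange, white and yellow dye cones standing on the bench, 64 mm wide, 236 mm tall. Origin at the centre of its foot.
- spanner: Steel spanner 170 mm long lying on the bench along its own x.
- tray: Open aluminium tray 160 x 240 x 45 mm on the bench. Origin under its centre.
- pad_e_top (a point): Point straight above pad_e's centre, level with the flat top of the socket block at rest, 60 mm above the bench. In the middle of the block's top is an upright blind bore, 17 mm wide, 26 mm deep, sharp-edged, unchamfered. Because of the slots, block and bore stand anywhere up to 6 mm off this point along the pad's x and up to 2.5 mm along its y, each time anew; the readings hide this shift.
- post_disc (a point): Centre of the underside of the post's blue seat disc (70 mm wide, 4 mm thick), 27.5 mm below post_mid. On the disc is a blue centring boss 48 mm wide at its foot, narrowing, 16 mm high. Home, the disc's underside rests on the block's top.
- pad_e_catch (a point): Point 13 mm straight below pad_e_top, level with the spring catch: three spring balls in the bore's wall that grip the shank. The shank drops freely about 9 mm into the bore, then needs a push of 5 to 12 N (never over 20 N) past the balls until the disc meets the block. The balls then hold it.
Things that resemble listed ones, but are neither listed nor needed, are in the scene too. Of the things like the part that bears post_mid, leave any that is orange or red; of the rest the larger one is meant.

How it is judged:
On the way:
1. the post is pressed fully home in the empty socket, upright, its disc on the block, before the cone goes on (z of post_mid in the frame of pad_e below 0.072 m and horizontal distance between post_mid and pad_e below 0.01 m and angle between post_mid's own z axis and vertical below 0.07 rad and horizontal distance between cone_mid and post_mid above 0.05 m), for 0.2 s.
At the end, for the whole second after the job is handed in: The post is home in the empty place's socket (disc within 2.5 mm of the block's top, upright within 4 degrees), the pink cone stands upright on its disc (foot within 3.5 mm of the disc's top, centred within 12 mm, within 4 degrees), both at rest and released (z of post_mid in the frame of pad_e below 0.072 m and horizontal distance between post_mid and pad_e below 0.01 m and angle between each of post_mid, cone_mid's own z axis and vertical below 0.07 rad and z of cone_mid in the frame of post_mid between 0.058 and 0.065 m and horizontal distance between cone_mid and post_mid below 0.012 m and linear speed of each of cone, post below 0.03 m/s); the robot touches nothing.
It fails at once if the post is pushed against the socket or stand with more than 60 N (contact force between post and pad_e above 60 N or contact force between post and stand above 60 N).
It fails at once if the pink cone is dropped (falls free faster than 0.5 m/s, more than about 13 mm) (linear speed of cone above 0.5 m/s and contact force between the fingers and cone below 0.05 N).
It fails at once if the teal cone, the stack, the spanner or the tray is moved more than 15 mm (distance of any of cone_b, stack, spanner, tray from where it was at the start of the episode above 0.015 m).
It also fails if it takes over 72 s, if anything falls off the work surface, if the arm or the gripper's body presses on something with over 40 N, if the wrist force passes 120 N, or if a joint passes its speed limit or range.

## Working session

There is one attempt and no reset: what is moved stays moved. The work goes in short steps, Python scripts to look and compute and a tool call to move; the robot and the scene stay as the last step left them, time stands still between calls to the robot, and variables do not carry over. Pictures are saved under pics/ and viewed, at most 10 in all, crops included, and the job is handed in when it is done.

Besides the shell and the picture viewer there is one more tool, called as name(argument=value, ...), one argument or row to a line, values as JSON. move_arm: Moves the arm, as the interface text tells. Its arguments: {"type":"object","properties":{"commands":{"type":"array"},"grip_force":{"type":"number"}},"required":["commands"]}

```bash
mkdir -p pics; cat > h.py <<'E'
import numpy as np, cv2
from cell import ctrl, grab_frame, ticket, silhouettes
def cloud(f):
    d=f["depth"]; v,u=np.mgrid[:420,:560]
    P=np.stack([(u-f["cx"])/f["fx"]*d,(v-f["cy"])/f["fy"]*d,d],-1)
    W=(P-np.asarray(f["t"]))@np.asarray(f["R"]); W[d==0]=np.nan
    return W
def save(f,n): cv2.imwrite("pics/"+n,f["image"][...,::-1])
E
python3 - <<'E'
from h import *
s=ctrl.sense();print(s["eef_pos"],s["ee_rot"],s["ft_force"],s["opening"],ctrl.tips_ahead)
for c in("top","scene"):
    f=grab_frame(c);save(f,c+"0.png");W=cloud(f);np.savez(c+"0.npz",W=W,**f)
    print(c,-np.asarray(f["R"]).T@f["t"],f["fx"])
    for q in("post_mid","cone_mid","pad_e","rack","stand","cone_b","stack"):
        for r in silhouettes(c,q)[:4]:
            P=W[r["region"]];P=P[~np.isnan(P[:,0])]
            if len(P): print(q,round(r["score"],2),np.round(r["point"]),r["region"].sum(),np.round(np.median(P,0),3),np.round(P.min(0),3),np.round(P.max(0),3))
E
```

```text
[ 0.21097601 -0.50766323  0.25265095] [ 9.80677235e-01  1.95631597e-01 -3.54318666e-05 -6.61313101e-04] [ 0.00739327  0.42290165 -0.15764011] 0.9981455867290535 0.022
top [0.42691747 0.06488759 1.05574551] 387.13904729199186
post_mid 0.78 [403. 294.] 617 [ 0.407 -0.263  0.032] [ 0.367 -0.304 -0.004] [ 0.441 -0.234  0.107]
post_mid 0.74 [412. 246.] 251 [ 0.533 -0.295  0.026] [ 0.512 -0.323  0.017] [ 0.558 -0.276  0.078]
post_mid 0.7 [372. 253.] 557 [ 0.509 -0.182  0.038] [ 0.478 -0.223  0.029] [ 0.545 -0.152  0.113]
post_mid 0.55 [355. 291.] 267 [ 0.412 -0.139  0.023] [ 0.391 -0.166  0.016] [ 0.434 -0.118  0.076]
cone_mid 0.92 [458. 244.] 869 [ 0.521 -0.382  0.098] [ 0.494 -0.459 -0.   ] [ 0.555 -0.367  0.176]
pad_e 0.88 [238. 248.] 467 [0.519 0.169 0.028] [0.495 0.15  0.019] [0.595 0.222 0.142]
pad_e 0.86 [287. 238.] 1020 [0.545 0.038 0.032] [ 0.499 -0.003  0.018] [0.6   0.075 0.067]
rack 0.68 [366. 228.] 1554 [ 0.569 -0.182  0.031] [ 0.468 -0.233 -0.003] [ 0.638 -0.142  0.04 ]
stand 0.63 [258. 239.] 3149 [0.54  0.113 0.019] [ 0.478 -0.038 -0.002] [0.614 0.264 0.236]
cone_b 0.98 [227
[... 862 characters left out ...]
78  0.04 ] [ 0.476 -0.218  0.027] [ 0.547 -0.148  0.111]
pad_e 0.83 [325. 239.] 683 [0.572 0.21  0.028] [0.495 0.148 0.016] [0.598 0.229 0.071]
pad_e 0.77 [279. 202.] 810 [0.565 0.053 0.036] [ 0.502 -0.005  0.017] [0.603 0.079 0.066]
rack 0.79 [221. 165.] 1110 [ 0.58  -0.165  0.029] [ 0.472 -0.23  -0.003] [ 0.634 -0.138  0.037]
stand 0.67 [303. 229.] 2559 [0.566 0.118 0.018] [ 0.47  -0.049 -0.004] [0.618 0.266 0.062]
cone_b 0.92 [331. 209.] 1188 [0.562 0.2   0.151] [ 0.408  0.072 -0.003] [0.578 0.221 0.236]
cone_b 0.28 [302. 228.] 2466 [0.567 0.123 0.018] [ 0.471 -0.038 -0.001] [0.618 0.266 0.063]
stack 0.9 [149. 150.] 1367 [ 0.725 -0.291  0.123] [ 0.69  -0.44  -0.002] [ 0.748 -0.275  0.24 ]
```

View pics/top0.png

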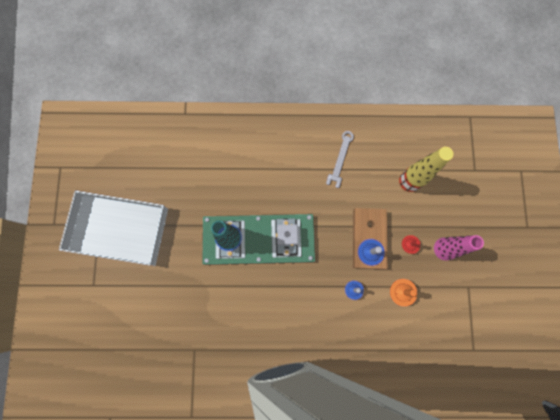

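View pics/scene0.png

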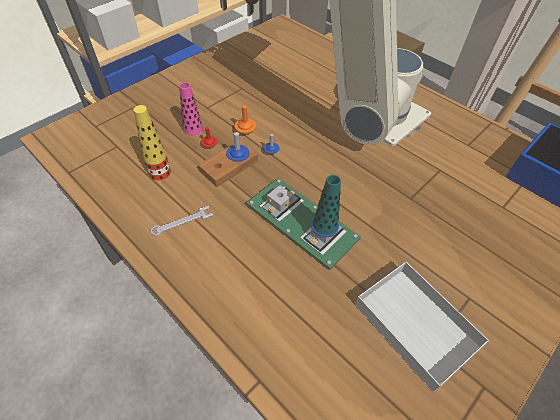

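The views show the blue-disc post in the rack at top (371,253), with a smaller blue one and the red and orange posts as decoys. The empty block is at (287,236) and the pink cone's nose at (477,243). Next I'll measure each of these precisely.

```bash
python3 - <<'E'
from h import *
from scipy.spatial.transform import Rotation as Ro
print(Ro.from_quat(ctrl.sense()["ee_rot"]).as_matrix().round(3))
def onz(f,uv,z):
    R=np.asarray(f["R"]);t=np.asarray(f["t"]);C=-R.T@t
    d=np.array([(uv[0]-f["cx"])/f["fx"],(uv[1]-f["cy"])/f["fy"],1])@R
    return (C+d*(z-C[2])/d[2]).round(4)
for c in("top","scene"):
    f=dict(np.load(c+"0.npz"));W=f["W"];I=f["image"];hsv=cv2.cvtColor(I,cv2.COLOR_RGB2HSV)
    m=np.zeros((420,560),bool)
    def box(x0,x1,y0,y1,z0,z1): 
        with np.errstate(all="ignore"): return (W[...,0]>x0)&(W[...,0]<x1)&(W[...,1]>y0)&(W[...,1]<y1)&(W[...,2]>z0)&(W[...,2]<z1)
    def cen(m): v,u=np.nonzero(m);return u.mean(),v.mean()
    blue=(hsv[...,0]>100)&(hsv[...,0]<130)&(hsv[...,1]>130)
    # post disc: blue region contour -> min enclosing + stem top
    d=blue&box(.46,.56,-.24,-.14,.0,.12); v,u=np.nonzero(d)
    e=cv2.fitEllipse(cv2.convexHull(np.stack([u,v],1).astype(np.int32)));print(c,"disc ell",e,onz(f,e[0],.034))
    s=box(.46,.56,-.24,-.14,.095,.12);print(" stemtop",s.sum(),onz(f,cen(s),.109),np.nanmean(W[s],0).round(4))
    n=box(.49,.6,-.41,-.35,.160,.18);print(" nose",n.sum(),cen(n),onz(f,cen(n),.17),np.nanmean(W[n],0).round(4),np.nanmin(W[n],0),np.nanmax(W[n],0))
    b=box(.49,.61,0,.08,.052,.07);v,u=np.nonzero(b);r=cv2.minAreaRect(np.stack([u,v],1).astype(np.int32));print(" block",b.sum(),r,onz(f,r[0],.06),onz(f,cen(b),.06))
    p=box(.4,.7,-.06,.09,.019,.027)&(hsv[...,1]<50)
    g=(hsv[...,0]>50)&(hsv[...,0]<95)&(hsv[...,1]>80)&box(.45,.65,-.06,.28,.012,.024)
    v,u=np.nonzero(g);r=cv2.minAreaRect(np.array([onz(f,(a,bb),.018)[:2]*1000 for a,bb in zip(u,v)],np.float32));print(" stand",r)
    x0,y0=np.round(cen(b)).astype(int);gr=cv2.cvtColor(I,cv2.COLOR_RGB2GRAY)
    print(gr[y0-11:y0+11,x0-14:x0+14]);print(x0,y0)
    cv2.imwrite(f"pics/{c}_crop.png",cv2.resize(I[y0-30:y0+30,x0-40:x0+40,::-1],(640,480),interpolation=cv2.INTER_NEAREST))
E
```

```text
[[ 0.923  0.384  0.   ]
 [ 0.384 -0.923  0.   ]
 [ 0.    -0.    -1.   ]]
top disc ell ((370.6972961425781, 251.8397216796875), (23.932811737060547, 24.687002182006836), 139.84559631347656) [ 0.5105 -0.1863  0.034 ]
 stemtop 40 [ 0.511  -0.1852  0.109 ] [ 0.5111 -0.1854  0.1081]
 nose 100 (np.float64(473.11), np.float64(242.17)) [ 0.5231 -0.3912  0.17  ] [ 0.5233 -0.392   0.1684] [ 0.50763899 -0.40985541  0.1605533 ] [ 0.5400815  -0.38033553  0.17583996]
 block 345 ((286.3229675292969, 234.16732788085938), (20.2105655670166, 20.584835052490234), 86.42366790771484) [0.5528 0.0376 0.06  ] [0.5535 0.0354 0.06  ]
 stand ((545.445068359375, 112.04119873046875), (123.29840850830078, 291.72369384765625), 1.7226687669754028)
[[214 186 137 117 144 156 155 155 157 165 175 177 175 173 164 148 150 153
  155 157 155 138 109 112 161 200 187 133]
 [215 184 137 118 148 163 165 164 165 170 176 176 175 176 169 160 160 166
  170 167 167 158 139 138 164 194 182 127]
 [211 185 137 121 155 172 174 176 175 177 177 180 178 177 179 174 173 177
  176 179 177 174 167 158 165 183 170 121]
 [207 185 136 122 158 1
[... 4768 characters left out ...]
 82  79 163 128  99  94  90 137 191 187 185 184 182 182 181 182
  185 149 134 152 145  89  90  93  96 109]
 [106  94  86  81  88  94  97  99  94  88 112 160 189 184 185 187 186 176
  137 133 151 187 167 120  90  90 107  75]
 [ 68 158 146 111  95  97  99  96  96  96  94  73 160 188 185 188 167 135
  133 135 143 155 138 104  98 101  63  48]
 [153 156 157 161 116  89  98  97  99 100  97  92  89 136 190 166 134 138
  139 111 112 139 129 103  93  63  45  35]
 [155 154 153 154 163 128  87  93  92 100  96  97  95  88 124 135 135 139
  144  78  70 143 105  82  64  43  31  75]
 [152 153 153 151 173 137 167 120  91  92  95  99 100  96 112 142 138 134
  139 139 143 171  87  51  41  29 101 140]]
280 196
```

View pics/top_crop.png

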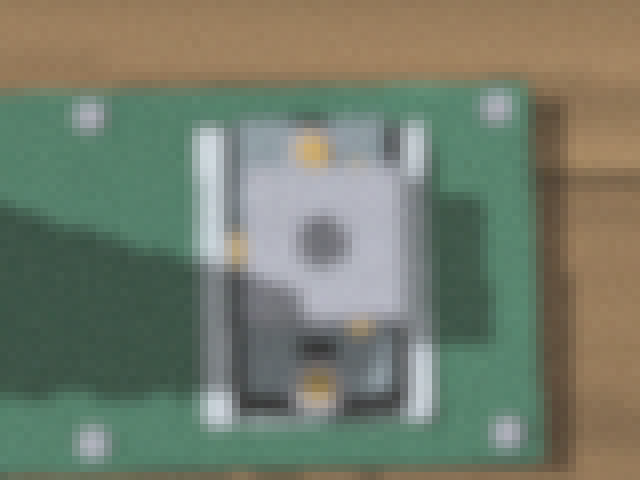

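View pics/scene_crop.png

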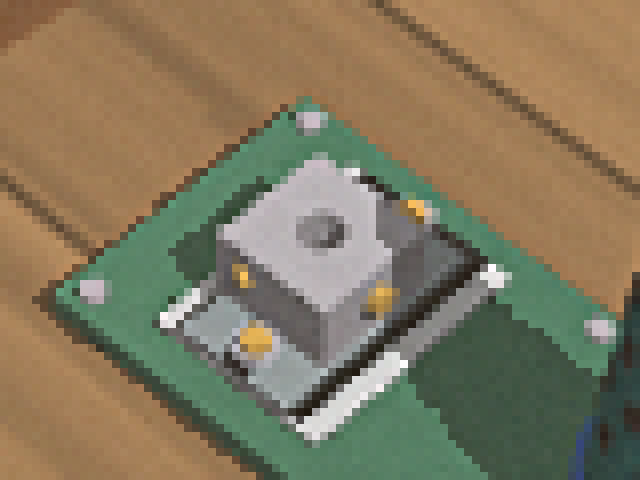

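The top crop shows the bore near full-image pixel (287,234), and the scene crop shows it near (280,194.3). The posts and the bore can be compared within one camera, which cancels the calibration bias.

```bash
python3 - <<'E'
from h import *
def onz(f,uv,z):
    R=np.asarray(f["R"]);t=np.asarray(f["t"]);C=-R.T@t
    d=np.array([(uv[0]-f["cx"])/f["fx"],(uv[1]-f["cy"])/f["fy"],1])@R
    return (C+d*(z-C[2])/d[2]).round(4)
for c,(u0,u1,v0,v1) in dict(top=(282,292,229,239),scene=(275,285,190,199)).items():
    f=dict(np.load(c+"0.npz"));g=cv2.cvtColor(f["image"],cv2.COLOR_RGB2GRAY).astype(float)
    w=np.clip(175-g[v0:v1,u0:u1],0,40);v,u=np.mgrid[v0:v1,u0:u1];p=((u*w).sum()/w.sum(),(v*w).sum()/w.sum())
    print(c,"bore",p,onz(f,p,.060))
    W=f["W"]
    with np.errstate(all="ignore"):
        for z0,z1 in((.040,.06),(.06,.085),(.09,.104),(.105,.12)):
            m=(abs(W[...,0]-.512)<.03)&(abs(W[...,1]+.185)<.03)&(W[...,2]>z0)&(W[...,2]<z1);P=W[m]
            print(z0,len(P),P.min(0).round(4),P.max(0).round(4)) if len(P) else 0
        for z0,z1 in((.0,.02),(.05,.07),(.1,.12),(.15,.18)):
            m=(abs(W[...,0]-.525)<.06)&(abs(W[...,1]+.39)<.06)&(W[...,2]>z0)&(W[...,2]<z1)
            h=cv2.cvtColor(f["image"],cv2.COLOR_RGB2HSV);m&=(h[...,0]>140)&(h[...,0]<172)&(h[...,1]>120);P=W[m]
            # fit circle centre w/ known radius at mean z
            r=.032-.016*P[:,2]/.17
            from scipy.optimize import least_squares
            s=least_squares(lambda q:np.hypot(P[:,0]-q[0],P[:,1]-q[1])-r,[.525,-.39],loss="soft_l1",f_scale=.002);print("cone",z0,len(P),s.x.round(4))
E
```

```text
top bore (np.float64(286.8622974963181), np.float64(233.70029455081)) [0.554  0.0362 0.06  ]
0.04 188 [ 0.4884 -0.209   0.0401] [ 0.5331 -0.157   0.0575]
0.06 17 [ 0.5037 -0.1851  0.0622] [ 0.518  -0.1793  0.0829]
0.09 8 [ 0.5048 -0.1834  0.0917] [ 0.5176 -0.1791  0.1003]
0.105 35 [ 0.5039 -0.1936  0.1056] [ 0.519  -0.1795  0.1132]
cone 0.0 38 [ 0.5241 -0.3988]
cone 0.05 51 [ 0.5244 -0.3988]
cone 0.1 52 [ 0.5242 -0.3983]
cone 0.15 140 [ 0.5245 -0.3975]
scene bore (np.float64(279.8236472945892), np.float64(194.47394789579158)) [0.5548 0.0377 0.06  ]
0.04 113 [ 0.4915 -0.2065  0.0401] [ 0.5357 -0.1601  0.0599]
0.06 38 [ 0.5064 -0.1907  0.0602] [ 0.5213 -0.1747  0.084 ]
0.09 19 [ 0.5112 -0.1877  0.0905] [ 0.522  -0.1759  0.1037]
0.105 19 [ 0.5047 -0.1913  0.1063] [ 0.5193 -0.1764  0.1111]
cone 0.0 90 [ 0.526  -0.3968]
cone 0.05 69 [ 0.5252 -0.3969]
cone 0.1 56 [ 0.5252 -0.3963]
cone 0.15 117 [ 0.5257 -0.3955]
```

move_arm(
  commands=[
    {"tx": 0.2,"ty": 0.2,"tz": 0,"az": -0.0157,"fingers": 0.8},
    {"tx": 0.4,"ty": 0.4,"tz": 0,"az": -0.031,"fingers": 0.7},
    {"tx": 0.6,"ty": 0.6,"az": -0.047,"fingers": 0.6},
    {"tx": 0.8,"ty": 0.8,"az": -0.0627,"fingers": 0.6},
    {"tx": 1,"ty": 1,"az": -0.0627,"fingers": 0.6},
    {"tx": 1,"ty": 1,"az": -0.0627,"fingers": 0.6},
  ],
  grip_force=80,
)

```text
invalid input
```

move_arm(
  commands=[
    {"tx": 0.2,"ty": 0.2,"tz": 0,"ax": 0,"ay": 0,"az": -0.0157,"fingers": 0.8},
    {"tx": 0.4,"ty": 0.4,"tz": 0,"ax": 0,"ay": 0,"az": -0.031,"fingers": 0.7},
    {"tx": 0.6,"ty": 0.6,"tz": 0,"ax": 0,"ay": 0,"az": -0.047,"fingers": 0.6},
    {"tx": 0.8,"ty": 0.8,"tz": 0,"ax": 0,"ay": 0,"az": -0.0627,"fingers": 0.6},
    {"tx": 1.0,"ty": 1.0,"tz": 0,"ax": 0,"ay": 0,"az": -0.0627,"fingers": 0.6},
    {"tx": 1.0,"ty": 1.0,"tz": 0,"ax": 0,"ay": 0,"az": -0.0627,"fingers": 0.6},
  ],
  grip_force=80,
)

```text
t: 1.55
eef_pos: [0.4774, -0.2411, 0.2535]
ee_rot: [1.0, -0.0, 0.0, 0.0]
ft_force: [0.8, -0.2, 0.2]
opening: 0.603
finger_force: 0.0
```

move_arm(
  commands=[
    {"tx": 0,"ty": 0,"tz": 0,"ax": 0,"ay": 0,"az": 0,"fingers": 0.6},
    {"tx": 0,"ty": 0,"tz": 0,"ax": 0,"ay": 0,"az": 0,"fingers": 0.6},
  ],
)

```text
t: 1.8
eef_pos: [0.4762, -0.2425, 0.2532]
ee_rot: [1.0, 0.001, -0.0, 0.0]
ft_force: [0.0, -0.4, 0.1]
opening: 0.602
finger_force: 0.0
```

move_arm(
  commands=[
    {"tx": 0.06,"ty": 0.096,"tz": 0,"ax": 0,"ay": 0,"az": 0,"fingers": 0.6},
    {"tx": 0.121,"ty": 0.192,"tz": -0.05,"ax": 0,"ay": 0,"az": 0,"fingers": 0.6},
    {"tx": 0.121,"ty": 0.192,"tz": -0.2,"ax": 0,"ay": 0,"az": 0,"fingers": 0.6},
    {"tx": 0.121,"ty": 0.192,"tz": -0.35,"ax": 0,"ay": 0,"az": 0,"fingers": 0.6},
    {"tx": 0.121,"ty": 0.192,"tz": -0.48,"ax": 0,"ay": 0,"az": 0,"fingers": 0.6},
    {"tx": 0.121,"ty": 0.192,"tz": -0.523,"ax": 0,"ay": 0,"az": 0,"fingers": 0.6},
    {"tx": 0.121,"ty": 0.192,"tz": -0.523,"ax": 0,"ay": 0,"az": 0,"fingers": 0.6},
  ],
)

```text
t: 2.68
eef_pos: [0.5121, -0.1861, 0.0965]
ee_rot: [1.0, -0.001, -0.0, -0.0]
ft_force: [-0.7, -0.6, -0.2]
opening: 0.595
finger_force: 0.0
```

move_arm(
  commands=[
    {"tx": 0,"ty": 0,"tz": 0,"ax": 0,"ay": 0,"az": 0,"fingers": 0.3},
    {"tx": 0,"ty": 0,"tz": 0,"ax": 0,"ay": 0,"az": 0,"fingers": 0.2},
    {"tx": 0,"ty": 0,"tz": 0,"ax": 0,"ay": 0,"az": 0,"fingers": 0},
    {"tx": 0,"ty": 0,"tz": 0,"ax": 0,"ay": 0,"az": 0,"fingers": 0},
    {"tx": 0,"ty": 0,"tz": 0,"ax": 0,"ay": 0,"az": 0,"fingers": 0},
    {"tx": 0,"ty": 0,"tz": 0,"ax": 0,"ay": 0,"az": 0,"fingers": 0},
  ],
)

```text
t: 3.42
eef_pos: [0.513, -0.1854, 0.0977]
ee_rot: [1.0, -0.0, 0.001, 0.001]
ft_force: [-0.9, -0.0, 6.4]
opening: 0.163
finger_force: 77.8
```

move_arm(
  commands=[
    {"tx": 0,"ty": 0,"tz": 0.05,"ax": 0,"ay": 0,"az": 0,"fingers": 0},
    {"tx": 0,"ty": 0,"tz": 0.12,"ax": 0,"ay": 0,"az": 0,"fingers": 0},
    {"tx": 0,"ty": 0,"tz": 0.22,"ax": 0,"ay": 0,"az": 0,"fingers": 0},
    {"tx": 0,"ty": 0,"tz": 0.32,"ax": 0,"ay": 0,"az": 0,"fingers": 0},
    {"tx": 0,"ty": 0,"tz": 0.32,"ax": 0,"ay": 0,"az": 0,"fingers": 0},
    {"tx": 0,"ty": 0,"tz": 0.32,"ax": 0,"ay": 0,"az": 0,"fingers": 0},
  ],
)

```text
t: 4.18
eef_pos: [0.5122, -0.1849, 0.1919]
ee_rot: [1.0, -0.0, -0.0, -0.0]
ft_force: [0.5, -0.3, -2.2]
opening: 0.163
finger_force: 78.1
```

```bash
python3 - <<'E'
from h import *
s=ctrl.sense();print(s["eef_pos"],s["ft_force"],s["wrist_torque"],s["opening"])
ims=[]
for c in("scene","top"):
    f=grab_frame(c);W=cloud(f);I=f["image"];p=s["eef_pos"]-np.array([0,0,.07])
    q=np.asarray(f["R"])@p+f["t"];u=int(q[0]/q[2]*f["fx"]+f["cx"]);v=int(q[1]/q[2]*f["fy"]+f["cy"]);print(c,u,v)
    ims.append(cv2.resize(I[v-35:v+35,u-28:u+28,::-1],(400,500),interpolation=cv2.INTER_CUBIC))
    h=cv2.cvtColor(I,cv2.COLOR_RGB2HSV);b=(h[...,0]>100)&(h[...,0]<130)&(h[...,1]>130)
    with np.errstate(all="ignore"): m=b&(np.linalg.norm(W[...,:2]-p[:2],axis=-1)<.05)&(W[...,2]>.09)
    P=W[m];print(len(P),P.min(0).round(4),P.max(0).round(4),P.mean(0).round(4))
    with np.errstate(all="ignore"): m=(np.linalg.norm(W[...,:2]-p[:2],axis=-1)<.03)&(W[...,2]>.06)&(W[...,2]<.11)
    for z in (.085,.09,.095,.1,.105):
        P=W[m&(abs(W[...,2]-z)<.0025)]
        if len(P):print(z,len(P),P.min(0).round(4),P.max(0).round(4))
cv2.imwrite("pics/held.png",np.hstack(ims))
E
```

```text
[ 0.51217301 -0.18490688  0.19188971] [ 0.54472212 -0.28728046 -2.17945379] [ 0.02870109 -0.01487778  0.00849353] 0.16341412400348385
scene 235 129
268 [ 0.478  -0.2178  0.1245] [ 0.5476 -0.1476  0.1482] [ 0.5171 -0.1757  0.1332]
top 378 248
248 [ 0.4784 -0.214   0.1252] [ 0.5413 -0.1515  0.223 ] [ 0.4943 -0.1812  0.1341]
```

View pics/held.png

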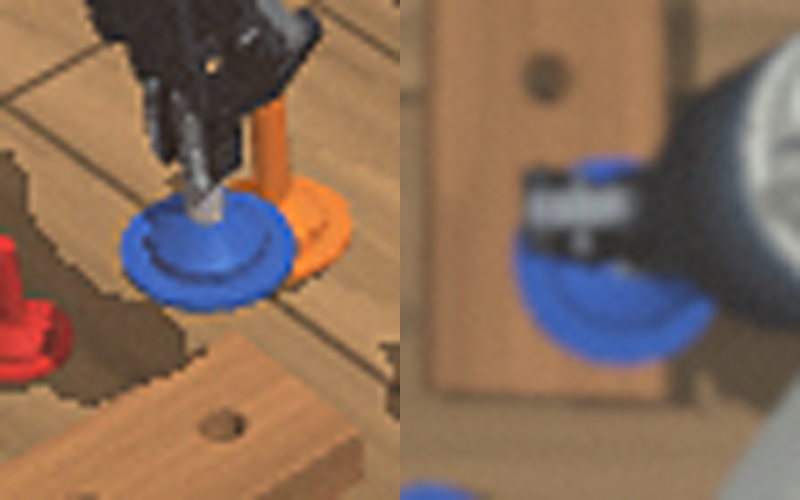

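The post is held upright with its disc level. Next I'll carry it over the block, leaving about 8 mm clearance.

move_arm(
  commands=[
    {"tx": 0.02,"ty": 0.1,"tz": 0,"ax": 0,"ay": 0,"az": 0,"fingers": 0},
    {"tx": 0.05,"ty": 0.25,"tz": 0,"ax": 0,"ay": 0,"az": 0,"fingers": 0},
    {"tx": 0.08,"ty": 0.42,"tz": 0,"ax": 0,"ay": 0,"az": 0,"fingers": 0},
    {"tx": 0.12,"ty": 0.58,"tz": 0,"ax": 0,"ay": 0,"az": 0,"fingers": 0},
    {"tx": 0.143,"ty": 0.69,"tz": 0,"ax": 0,"ay": 0,"az": 0,"fingers": 0},
    {"tx": 0.143,"ty": 0.736,"tz": 0,"ax": 0,"ay": 0,"az": 0,"fingers": 0},
    {"tx": 0.143,"ty": 0.736,"tz": -0.05,"ax": 0,"ay": 0,"az": 0,"fingers": 0},
    {"tx": 0.143,"ty": 0.736,"tz": -0.107,"ax": 0,"ay": 0,"az": 0,"fingers": 0},
    {"tx": 0.143,"ty": 0.736,"tz": -0.107,"ax": 0,"ay": 0,"az": 0,"fingers": 0},
    {"tx": 0.143,"ty": 0.736,"tz": -0.107,"ax": 0,"ay": 0,"az": 0,"fingers": 0},
  ],
)

```text
t: 5.52
eef_pos: [0.5554, 0.0348, 0.1603]
ee_rot: [1.0, -0.001, -0.0, 0.0]
ft_force: [0.5, -0.1, -2.2]
opening: 0.161
finger_force: 78.2
```

```bash
python3 - <<'E'
from h import *
s=ctrl.sense();print(s["eef_pos"],s["ft_force"])
ims=[]
for c in("scene","top"):
    f=grab_frame(c);W=cloud(f);I=f["image"];p=s["eef_pos"]-np.array([0,0,.08])
    q=np.asarray(f["R"])@p+f["t"];u=int(q[0]/q[2]*f["fx"]+f["cx"]);v=int(q[1]/q[2]*f["fy"]+f["cy"]);print(c,u,v)
    ims.append(cv2.resize(I[v-35:v+35,u-28:u+28,::-1],(400,500),interpolation=cv2.INTER_CUBIC))
    h=cv2.cvtColor(I,cv2.COLOR_RGB2HSV);b=(h[...,0]>100)&(h[...,0]<130)&(h[...,1]>130)
    with np.errstate(all="ignore"): m=b&(np.linalg.norm(W[...,:2]-p[:2],axis=-1)<.05)&(W[...,2]>.075)
    P=W[m];print(len(P),P.min(0).round(4),P.max(0).round(4),P.mean(0).round(4))
cv2.imwrite("pics/over.png",np.hstack(ims))
E
```

```text
[0.55537869 0.03476733 0.16026967] [ 0.46105079 -0.11632303 -2.2404123 ]
scene 279 189
356 [0.5202 0.0008 0.0919] [0.59   0.0693 0.1148] [0.5602 0.0422 0.1013]
top 287 232Traceback (most recent call last):
  File "<stdin>", line 10, in <module>
    return umr_minimum(a, axis, None, out, keepdims, initial, where)
ValueError: zero-size array to reduction operation minimum which has no identity
```

```bash
python3 - <<'E'
from h import *
from scipy.optimize import least_squares
s=ctrl.sense();tc=np.array(s["eef_pos"])
f=grab_frame("scene");R=np.asarray(f["R"]);t=np.asarray(f["t"]);I=f["image"]
h=cv2.cvtColor(I,cv2.COLOR_RGB2HSV);b=((h[...,0]>100)&(h[...,0]<130)&(h[...,1]>120)).astype(np.uint8)
n,L,st,ce=cv2.connectedComponentsWithStats(b)
q=R@(tc-[0,0,.065])+t;u=q[0]/q[2]*f["fx"]+f["cx"];v=q[1]/q[2]*f["fy"]+f["cy"]
k=min([i for i in range(1,n) if st[i,4]>100],key=lambda i:np.hypot(*(ce[i]-[u,v])));print(st[k],ce[k])
m=(L==k).astype(np.uint8)
# model: rendered disc+boss silhouette hull against blue mask hull, unknown x,y,z
hull=cv2.convexHull(cv2.findContours(m,0,cv2.CHAIN_APPROX_NONE)[0][0])[:,0].astype(float)
a=np.linspace(0,2*np.pi,120,endpoint=False)
ring=np.concatenate([np.c_[.035*np.cos(a),.035*np.sin(a),0*a+z] for z in(0,.004)])
dirs=np.c_[np.cos(a),np.sin(a)]
def res(p):
    X=(ring+p)@R.T+t;uv=X[:,:2]/X[:,2:]*[f["fx"],f["fy"]]+[f["cx"],f["cy"]]
    return (uv@dirs.T).max(0)-((hull@dirs.T).max(0)+.25)
r=least_squares(res,tc-[0,0,.0675],loss="soft_l1",f_scale=.5);print("disc bottom centre",r.x.round(4),"tcp",tc.round(4),np.abs(r.fun).mean())
cv2.imwrite("pics/over.png",cv2.resize(I[int(v)-35:int(v)+35,int(u)-45:int(u)+45,::-1],(720,560),interpolation=cv2.INTER_CUBIC))
E
```

```text
[267 176  26  20 369] [279.60433604 186.2899729 ]
disc bottom centre [0.5395 0.0211 0.0697] tcp [0.5556 0.0351 0.1607] 0.14345212438802674
```

View pics/over.png

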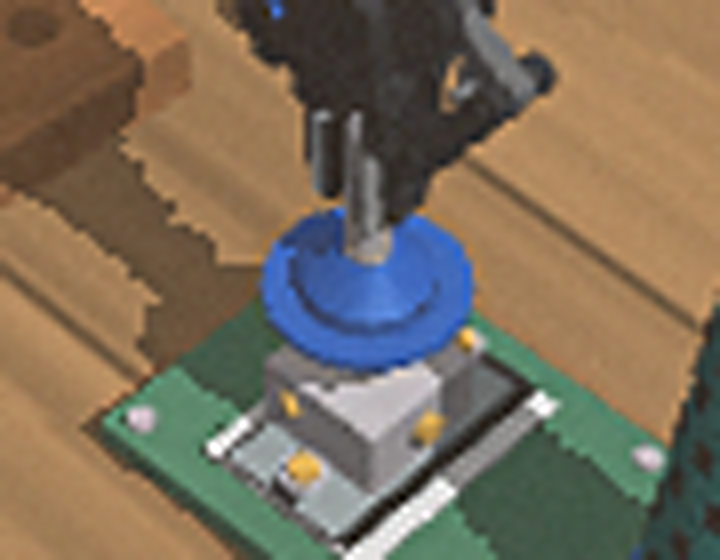

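The scene view shows the post a little short of the bore in y, so I'll shift by about 2 mm and feel downward.

move_arm(
  commands=[
    {"tx": 0,"ty": 0.0063,"tz": -0.015,"ax": 0,"ay": 0,"az": 0,"fingers": 0},
    {"tx": 0,"ty": 0.0063,"tz": -0.025,"ax": 0,"ay": 0,"az": 0,"fingers": 0},
    {"tx": 0,"ty": 0.0063,"tz": -0.029,"ax": 0,"ay": 0,"az": 0,"fingers": 0},
    {"tx": 0,"ty": 0.0063,"tz": -0.031,"ax": 0,"ay": 0,"az": 0,"fingers": 0},
    {"tx": 0,"ty": 0.0063,"tz": -0.031,"ax": 0,"ay": 0,"az": 0,"fingers": 0},
  ],
)

```text
t: 6.3
eef_pos: [0.5555, 0.0376, 0.151]
ee_rot: [1.0, -0.0, 0.0, 0.0]
ft_force: [1.0, 0.3, -2.2]
opening: 0.16
finger_force: 78.2
```

move_arm(
  commands=[
    {"tx": 0,"ty": 0,"tz": -0.003,"ax": 0,"ay": 0,"az": 0,"fingers": 0},
    {"tx": 0,"ty": 0,"tz": -0.003,"ax": 0,"ay": 0,"az": 0,"fingers": 0},
  ],
)

```text
t: 6.55
eef_pos: [0.5554, 0.0375, 0.1501]
ee_rot: [1.0, -0.0, 0.0, 0.0]
ft_force: [-0.4, -0.5, -1.6]
opening: 0.161
finger_force: 78.2
```

move_arm(
  commands=[
    {"tx": 0,"ty": 0,"tz": -0.003,"ax": 0,"ay": 0,"az": 0,"fingers": 0},
    {"tx": 0,"ty": 0,"tz": -0.003,"ax": 0,"ay": 0,"az": 0,"fingers": 0},
  ],
)

```text
t: 6.8
eef_pos: [0.5554, 0.0376, 0.1491]
ee_rot: [1.0, -0.0, 0.0, 0.0]
ft_force: [0.8, -0.3, -1.0]
opening: 0.164
finger_force: 78.3
```

move_arm(
  commands=[
    {"tx": 0,"ty": 0,"tz": -0.003,"ax": 0,"ay": 0,"az": 0,"fingers": 0},
    {"tx": 0,"ty": 0,"tz": -0.003,"ax": 0,"ay": 0,"az": 0,"fingers": 0},
  ],
)

```text
t: 7.05
eef_pos: [0.5554, 0.0375, 0.1482]
ee_rot: [1.0, -0.0, -0.0, 0.0]
ft_force: [0.7, -0.6, -2.8]
opening: 0.161
finger_force: 78.3
```

move_arm(
  commands=[
    {"tx": 0,"ty": 0,"tz": -0.003,"ax": 0,"ay": 0,"az": 0,"fingers": 0},
    {"tx": 0,"ty": 0,"tz": -0.003,"ax": 0,"ay": 0,"az": 0,"fingers": 0},
  ],
)

```text
t: 7.3
eef_pos: [0.5554, 0.0376, 0.1473]
ee_rot: [1.0, -0.0, -0.0, -0.0]
ft_force: [1.6, 0.8, -1.8]
opening: 0.16
finger_force: 78.3
```

move_arm(
  commands=[
    {"tx": 0,"ty": 0,"tz": -0.003,"ax": 0,"ay": 0,"az": 0,"fingers": 0},
    {"tx": 0,"ty": 0,"tz": -0.006,"ax": 0,"ay": 0,"az": 0,"fingers": 0},
    {"tx": 0,"ty": 0,"tz": -0.006,"ax": 0,"ay": 0,"az": 0,"fingers": 0},
  ],
)

```text
t: 7.68
eef_pos: [0.5554, 0.0376, 0.1455]
ee_rot: [1.0, -0.0, -0.0, -0.0]
ft_force: [1.8, -0.7, -2.8]
opening: 0.166
finger_force: 78.2
```

move_arm(
  commands=[
    {"tx": 0,"ty": 0,"tz": -0.003,"ax": 0,"ay": 0,"az": 0,"fingers": 0},
    {"tx": 0,"ty": 0,"tz": -0.006,"ax": 0,"ay": 0,"az": 0,"fingers": 0},
    {"tx": 0,"ty": 0,"tz": -0.006,"ax": 0,"ay": 0,"az": 0,"fingers": 0},
  ],
)

```text
t: 8.05
eef_pos: [0.5554, 0.0375, 0.1437]
ee_rot: [1.0, -0.0, -0.0, 0.0]
ft_force: [1.1, 0.1, -2.2]
opening: 0.164
finger_force: 78.2
```

The shank is in the bore. Next comes the push past the catch.

move_arm(
  commands=[
    {"tx": 0,"ty": 0,"tz": -0.005,"ax": 0,"ay": 0,"az": 0,"fingers": 0},
    {"tx": 0,"ty": 0,"tz": -0.01,"ax": 0,"ay": 0,"az": 0,"fingers": 0},
    {"tx": 0,"ty": 0,"tz": -0.01,"ax": 0,"ay": 0,"az": 0,"fingers": 0},
  ],
)

```text
t: 8.43
eef_pos: [0.5556, 0.0375, 0.141]
ee_rot: [1.0, -0.0, 0.0, 0.0]
ft_force: [1.4, 0.4, 1.1]
opening: 0.161
finger_force: 78.6
```

move_arm(
  commands=[
    {"tx": 0,"ty": 0,"tz": -0.005,"ax": 0,"ay": 0,"az": 0,"fingers": 0},
    {"tx": 0,"ty": 0,"tz": -0.007,"ax": 0,"ay": 0,"az": 0,"fingers": 0},
    {"tx": 0,"ty": 0,"tz": -0.007,"ax": 0,"ay": 0,"az": 0,"fingers": 0},
  ],
)

```text
t: 8.8
eef_pos: [0.5559, 0.0375, 0.1396]
ee_rot: [1.0, -0.0, 0.001, 0.0]
ft_force: [0.5, -0.5, 7.4]
opening: 0.166
finger_force: 79.4
```

move_arm(
  commands=[
    {"tx": 0,"ty": 0,"tz": -0.003,"ax": 0,"ay": 0,"az": 0,"fingers": 0},
    {"tx": 0,"ty": 0,"tz": -0.005,"ax": 0,"ay": 0,"az": 0,"fingers": 0},
    {"tx": 0,"ty": 0,"tz": -0.005,"ax": 0,"ay": 0,"az": 0,"fingers": 0},
  ],
)

```text
t: 9.18
eef_pos: [0.5561, 0.0375, 0.1385]
ee_rot: [1.0, -0.0, 0.001, 0.0]
ft_force: [0.2, -0.2, 10.7]
opening: 0.166
finger_force: 79.8
```

move_arm(
  commands=[
    {"tx": 0,"ty": 0,"tz": -0.003,"ax": 0,"ay": 0,"az": 0,"fingers": 0},
    {"tx": 0,"ty": 0,"tz": -0.005,"ax": 0,"ay": 0,"az": 0,"fingers": 0},
    {"tx": 0,"ty": 0,"tz": -0.005,"ax": 0,"ay": 0,"az": 0,"fingers": 0},
  ],
)

```text
t: 9.55
eef_pos: [0.5558, 0.0375, 0.1363]
ee_rot: [1.0, -0.0, 0.001, 0.0]
ft_force: [0.9, -0.6, 4.8]
opening: 0.16
finger_force: 79.1
```

move_arm(
  commands=[
    {"tx": 0,"ty": 0,"tz": -0.007,"ax": 0,"ay": 0,"az": 0,"fingers": 0},
    {"tx": 0,"ty": 0,"tz": -0.014,"ax": 0,"ay": 0,"az": 0,"fingers": 0},
    {"tx": 0,"ty": 0,"tz": -0.02,"ax": 0,"ay": 0,"az": 0,"fingers": 0},
    {"tx": 0,"ty": 0,"tz": -0.02,"ax": 0,"ay": 0,"az": 0,"fingers": 0},
  ],
)

```text
t: 10.05
eef_pos: [0.5557, 0.0375, 0.1301]
ee_rot: [1.0, -0.0, 0.001, 0.0]
ft_force: [0.8, -0.1, 4.2]
opening: 0.159
finger_force: 79.0
```

move_arm(
  commands=[
    {"tx": 0,"ty": 0,"tz": -0.003,"ax": 0,"ay": 0,"az": 0,"fingers": 0},
    {"tx": 0,"ty": 0,"tz": -0.005,"ax": 0,"ay": 0,"az": 0,"fingers": 0},
    {"tx": 0,"ty": 0,"tz": -0.005,"ax": 0,"ay": 0,"az": 0,"fingers": 0},
  ],
)

```text
t: 10.42
eef_pos: [0.5557, 0.0375, 0.1285]
ee_rot: [1.0, -0.0, 0.0, 0.0]
ft_force: [0.8, -0.1, 4.7]
opening: 0.167
finger_force: 79.1
```

move_arm(
  commands=[
    {"tx": 0,"ty": 0,"tz": -0.003,"ax": 0,"ay": 0,"az": 0,"fingers": 0},
    {"tx": 0,"ty": 0,"tz": -0.005,"ax": 0,"ay": 0,"az": 0,"fingers": 0},
    {"tx": 0,"ty": 0,"tz": -0.005,"ax": 0,"ay": 0,"az": 0,"fingers": 0},
  ],
)

```text
t: 10.8
eef_pos: [0.5556, 0.0376, 0.127]
ee_rot: [1.0, -0.0, 0.0, 0.0]
ft_force: [-0.1, -0.5, 5.4]
opening: 0.166
finger_force: 79.2
```

move_arm(
  commands=[
    {"tx": 0,"ty": 0,"tz": -0.002,"ax": 0,"ay": 0,"az": 0,"fingers": 0},
    {"tx": 0,"ty": 0,"tz": -0.002,"ax": 0,"ay": 0,"az": 0,"fingers": 0},
  ],
)

```text
t: 11.05
eef_pos: [0.5557, 0.0375, 0.1267]
ee_rot: [1.0, -0.0, 0.001, 0.0]
ft_force: [1.1, -0.2, 7.1]
opening: 0.162
finger_force: 79.4
```

move_arm(
  commands=[
    {"tx": 0,"ty": 0,"tz": -0.002,"ax": 0,"ay": 0,"az": 0,"fingers": 0},
    {"tx": 0,"ty": 0,"tz": -0.003,"ax": 0,"ay": 0,"az": 0,"fingers": 0},
    {"tx": 0,"ty": 0,"tz": -0.003,"ax": 0,"ay": 0,"az": 0,"fingers": 0},
  ],
)

```text
t: 11.42
eef_pos: [0.5559, 0.0376, 0.1263]
ee_rot: [1.0, -0.0, 0.001, 0.0]
ft_force: [-0.5, -0.6, 12.3]
opening: 0.166
finger_force: 79.9
```

move_arm(
  commands=[
    {"tx": 0,"ty": 0,"tz": -0.002,"ax": 0,"ay": 0,"az": 0,"fingers": 0},
    {"tx": 0,"ty": 0,"tz": -0.002,"ax": 0,"ay": 0,"az": 0,"fingers": 0},
  ],
)

```text
t: 11.68
eef_pos: [0.556, 0.0375, 0.126]
ee_rot: [1.0, -0.0, 0.001, 0.0]
ft_force: [-1.4, 0.0, 14.6]
opening: 0.162
finger_force: 80.3
```

The disc is seated: force rises stiffly at the expected height. I'll release and retreat.

move_arm(
  commands=[
    {"tx": 0,"ty": 0,"tz": 0.004,"ax": 0,"ay": 0,"az": 0,"fingers": 0.1},
    {"tx": 0,"ty": 0,"tz": 0.004,"ax": 0,"ay": 0,"az": 0,"fingers": 0.5},
    {"tx": 0,"ty": 0,"tz": 0.004,"ax": 0,"ay": 0,"az": 0,"fingers": 0.6},
    {"tx": 0,"ty": 0,"tz": 0.004,"ax": 0,"ay": 0,"az": 0,"fingers": 0.7},
    {"tx": 0,"ty": 0,"tz": 0.1,"ax": 0,"ay": 0,"az": 0,"fingers": 0.8},
    {"tx": 0,"ty": 0,"tz": 0.25,"ax": 0,"ay": 0,"az": 0,"fingers": 0.8},
    {"tx": 0,"ty": 0,"tz": 0.42,"ax": 0,"ay": 0,"az": 0,"fingers": 0.8},
    {"tx": 0,"ty": -0.2,"tz": 0.45,"ax": 0,"ay": 0,"az": 0,"fingers": 0.8},
    {"tx": 0,"ty": -0.4,"tz": 0.45,"ax": 0,"ay": 0,"az": 0,"fingers": 0.8},
    {"tx": 0,"ty": -0.6,"tz": 0.45,"ax": 0,"ay": 0,"az": 0,"fingers": 0.8},
    {"tx": -0.05,"ty": -0.8,"tz": 0.45,"ax": 0,"ay": 0,"az": 0,"fingers": 0.8},
    {"tx": -0.1,"ty": -1.0,"tz": 0.45,"ax": 0,"ay": 0,"az": 0,"fingers": 0.8},
    {"tx": -0.1,"ty": -1.0,"tz": 0.45,"ax": 0,"ay": 0,"az": 0,"fingers": 0.8},
  ],
)

```text
t: 13.3
eef_pos: [0.5241, -0.2664, 0.2586]
ee_rot: [1.0, -0.003, -0.001, -0.0]
ft_force: [-0.7, 0.5, -0.2]
opening: 0.799
finger_force: 0.0
```

```bash
python3 - <<'E'
from h import *
s=ctrl.sense();print(s["eef_pos"],s["ft_force"])
for c in("scene","top"):
    f=grab_frame(c);W=cloud(f);I=f["image"]
    h=cv2.cvtColor(I,cv2.COLOR_RGB2HSV);b=(h[...,0]>100)&(h[...,0]<130)&(h[...,1]>130)
    with np.errstate(all="ignore"):
        r=np.hypot(W[...,0]-.5555,W[...,1]-.0375)
        P=W[b&(r<.034)&(r>.027)&(W[...,2]>.05)];P=P[~np.isnan(P[:,0])]
        A=np.c_[P[:,:2]-[.5555,.0375],np.ones(len(P))];k=np.linalg.lstsq(A,P[:,2],rcond=None)[0]
        Q=W[(r<.02)&(W[...,2]>.12)]
    print(c,len(P),"disc plane",k.round(4),np.median(P[:,2]),"top",len(Q),Q[:,:2].min(0),Q[:,:2].max(0),np.median(Q[:,2]))
E
```

```text
[ 0.52409807 -0.26637688  0.25864648] [-0.73497207  0.47807576 -0.22220868]
scene 109 disc plane [-0.0102  0.0008  0.0644] 0.06441829158292918 top 50 [0.54829321 0.0321122 ] [0.56363591 0.04668091] 0.13607104714341187
top 150 disc plane [ 0.0045 -0.0011  0.0646] 0.06477023517592093 top 39 [0.54614086 0.02866923] [0.56048407 0.0430371 ] 0.13959492504103488
```

The post is home: its disc top measures 64 mm and it's level in both views. Next is the cone.

move_arm(
  commands=[
    {"tx": 0.006,"ty": -0.15,"tz": 0,"ax": 0,"ay": 0,"az": 0,"fingers": 0.8},
    {"tx": 0.006,"ty": -0.35,"tz": 0,"ax": 0,"ay": 0,"az": 0,"fingers": 0.8},
    {"tx": 0.006,"ty": -0.437,"tz": 0,"ax": 0,"ay": 0,"az": 0,"fingers": 0.8},
    {"tx": 0.006,"ty": -0.437,"tz": 0,"ax": 0,"ay": 0,"az": 0,"fingers": 0.8},
    {"tx": 0.006,"ty": -0.437,"tz": -0.12,"ax": 0,"ay": 0,"az": 0,"fingers": 0.8},
    {"tx": 0.006,"ty": -0.437,"tz": -0.25,"ax": 0,"ay": 0,"az": 0,"fingers": 0.8},
    {"tx": 0.006,"ty": -0.437,"tz": -0.34,"ax": 0,"ay": 0,"az": 0,"fingers": 0.8},
    {"tx": 0.006,"ty": -0.437,"tz": -0.369,"ax": 0,"ay": 0,"az": 0,"fingers": 0.8},
    {"tx": 0.006,"ty": -0.437,"tz": -0.369,"ax": 0,"ay": 0,"az": 0,"fingers": 0.8},
  ],
  grip_force=25,
)

```text
t: 14.52
eef_pos: [0.5277, -0.3924, 0.1494]
ee_rot: [1.0, 0.001, 0.0, -0.0]
ft_force: [-0.6, 0.0, 0.6]
opening: 0.798
finger_force: 0.0
```

move_arm(
  commands=[
    {"tx": 0,"ty": 0,"tz": 0,"ax": 0,"ay": 0,"az": 0,"fingers": 0.6},
    {"tx": 0,"ty": 0,"tz": 0,"ax": 0,"ay": 0,"az": 0,"fingers": 0.5},
    {"tx": 0,"ty": 0,"tz": 0,"ax": 0,"ay": 0,"az": 0,"fingers": 0.42},
    {"tx": 0,"ty": 0,"tz": 0,"ax": 0,"ay": 0,"az": 0,"fingers": 0.3},
    {"tx": 0,"ty": 0,"tz": 0,"ax": 0,"ay": 0,"az": 0,"fingers": 0.3},
    {"tx": 0,"ty": 0,"tz": 0,"ax": 0,"ay": 0,"az": 0,"fingers": 0.2},
    {"tx": 0,"ty": 0,"tz": 0,"ax": 0,"ay": 0,"az": 0,"fingers": 0.2},
  ],
)

```text
t: 15.4
eef_pos: [0.5275, -0.3941, 0.15]
ee_rot: [1.0, -0.0, 0.001, 0.001]
ft_force: [-0.1, 0.3, 5.4]
opening: 0.44
finger_force: 24.7
```

move_arm(
  commands=[
    {"tx": 0,"ty": 0,"tz": 0.04,"ax": 0,"ay": 0,"az": 0,"fingers": 0.2},
    {"tx": 0,"ty": 0,"tz": 0.12,"ax": 0,"ay": 0,"az": 0,"fingers": 0.2},
    {"tx": 0,"ty": 0,"tz": 0.22,"ax": 0,"ay": 0,"az": 0,"fingers": 0.2},
    {"tx": 0,"ty": 0,"tz": 0.34,"ax": 0,"ay": 0,"az": 0,"fingers": 0.2},
    {"tx": 0,"ty": 0,"tz": 0.46,"ax": 0,"ay": 0,"az": 0,"fingers": 0.2},
    {"tx": 0,"ty": 0,"tz": 0.55,"ax": 0,"ay": 0,"az": 0,"fingers": 0.2},
    {"tx": 0,"ty": 0,"tz": 0.55,"ax": 0,"ay": 0,"az": 0,"fingers": 0.2},
    {"tx": 0,"ty": 0,"tz": 0.55,"ax": 0,"ay": 0,"az": 0,"fingers": 0.2},
  ],
)

```text
t: 16.4
eef_pos: [0.527, -0.3934, 0.313]
ee_rot: [1.0, -0.0, -0.0, -0.0]
ft_force: [-0.3, 0.0, -1.9]
opening: 0.438
finger_force: 25.2
```

```bash
cat >> h.py <<'E'
from scipy.optimize import least_squares
def cone(c):
    """fit tilted cone (foot centre, axis) to pink points"""
    s=ctrl.sense();tc=np.array(s["eef_pos"]);f=grab_frame(c);W=cloud(f);h=cv2.cvtColor(f["image"],cv2.COLOR_RGB2HSV)
    with np.errstate(all="ignore"): m=(h[...,0]>140)&(h[...,0]<172)&(h[...,1]>110)&(np.linalg.norm(W[...,:2]-tc[:2],axis=-1)<.07)&(W[...,2]<tc[2]+.03)
    P=W[m];P=P[~np.isnan(P[:,0])]
    def res(q):
        a=np.array([q[2],q[3],1]);a/=np.linalg.norm(a);d=P-np.array([q[0],q[1],q[4]]);l=d@a
        return np.r_[np.linalg.norm(d-l[:,None]*a,axis=1)-(.032-.016*l/.17),(q[4]-(tc[2]-.15))*3]
    r=least_squares(res,[tc[0],tc[1],0,0,tc[2]-.15],loss="soft_l1",f_scale=.002)
    print(c,len(P),"foot-tcp",(r.x[[0,1]]-tc[:2]).round(4),"tilt",r.x[2:4].round(4),"z",P[:,2].min().round(3),"tcp",tc.round(4)); return f
E
python3 - <<'E'
from h import *
s=ctrl.sense();print(s["ft_force"],s["opening"])
f=cone("top");f=cone("scene");save(f,"cone.png")
E
```

```text
[-0.25410177  0.02684689 -1.86874318] 0.43793962616129944
top 778 foot-tcp [-0.0042 -0.0047] tilt [0.0098 0.0272] z 0.166 tcp [ 0.527  -0.3934  0.313 ]
scene 684 foot-tcp [-0.0028 -0.0032] tilt [0.0006 0.0309] z 0.164 tcp [ 0.5269 -0.3933  0.3125]
```

View pics/cone.png

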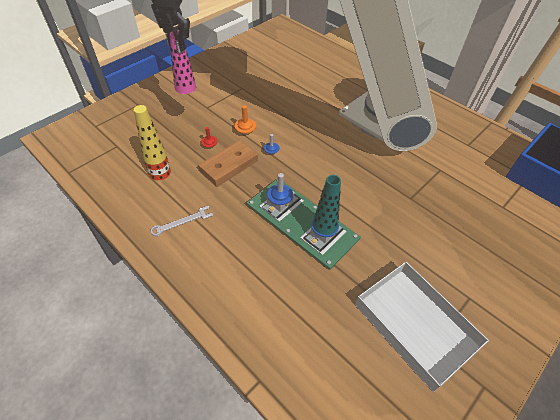

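The cone is held with a lean of about 1.6°. I'll straighten it during the carry.

move_arm(
  commands=[
    {"tx": 0.01,"ty": 0.06,"tz": 0,"ax": 0.001,"ay": 0,"az": 0,"fingers": 0.2},
    {"tx": 0.02,"ty": 0.18,"tz": 0,"ax": 0.002,"ay": 0,"az": 0,"fingers": 0.2},
    {"tx": 0.03,"ty": 0.32,"tz": 0,"ax": 0.003,"ay": 0,"az": 0,"fingers": 0.2},
    {"tx": 0.05,"ty": 0.46,"tz": 0,"ax": 0.0046,"ay": 0,"az": 0,"fingers": 0.2},
    {"tx": 0.06,"ty": 0.6,"tz": 0,"ax": 0.0046,"ay": 0,"az": 0,"fingers": 0.2},
    {"tx": 0.08,"ty": 0.74,"tz": 0,"ax": 0.0046,"ay": 0,"az": 0,"fingers": 0.2},
    {"tx": 0.1,"ty": 0.88,"tz": 0,"ax": 0.0046,"ay": 0,"az": 0,"fingers": 0.2},
    {"tx": 0.104,"ty": 1.0,"tz": 0,"ax": 0.0046,"ay": 0,"az": 0,"fingers": 0.2},
  ],
)

```text
t: 17.5
eef_pos: [0.558, -0.0908, 0.3136]
ee_rot: [1.0, 0.0, -0.0, -0.015]
ft_force: [-0.4, -0.0, -0.7]
opening: 0.434
finger_force: 25.2
```

move_arm(
  commands=[
    {"tx": 0,"ty": 0.12,"tz": 0,"ax": 0,"ay": 0,"az": 0,"fingers": 0.2},
    {"tx": 0,"ty": 0.24,"tz": 0,"ax": 0,"ay": 0,"az": 0,"fingers": 0.2},
    {"tx": 0,"ty": 0.36,"tz": 0,"ax": 0,"ay": 0,"az": 0,"fingers": 0.2},
    {"tx": 0,"ty": 0.42,"tz": 0,"ax": 0,"ay": 0,"az": 0,"fingers": 0.2},
    {"tx": 0,"ty": 0.438,"tz": 0,"ax": 0,"ay": 0,"az": 0,"fingers": 0.2},
    {"tx": 0,"ty": 0.438,"tz": 0,"ax": 0,"ay": 0,"az": 0,"fingers": 0.2},
    {"tx": 0,"ty": 0.438,"tz": 0,"ax": 0,"ay": 0,"az": 0,"fingers": 0.2},
  ],
)

```text
t: 18.38
eef_pos: [0.5584, 0.037, 0.3138]
ee_rot: [1.0, -0.001, -0.0, -0.014]
ft_force: [0.3, -0.5, -1.0]
opening: 0.44
finger_force: 25.2
```

```bash
python3 - <<'E'
from h import *
s=ctrl.sense();print(s["ft_force"],s["opening"],s["ee_rot"])
cone("top");cone("scene")
E
```

```text
[ 0.26651079 -0.52601189 -0.96521588] 0.43973418570158307 [ 9.99896515e-01 -5.78105050e-04 -1.14454826e-04 -1.43739951e-02]Traceback (most recent call last):
  File "<stdin>", line 3, in <module>
  File "h.py", line 19, in cone
    print(c,len(P),"foot-tcp",(r.x[[0,1]]-tc[:2]).round(4),"tilt",r.x[2:4].round(4),"z",P[:,2].min().round(3),"tcp",tc.round(4)); return f
                                                                                        ~~~~~~~~~~^^
    return umr_minimum(a, axis, None, out, keepdims, initial, where)
ValueError: zero-size array to reduction operation minimum which has no identity
```

```bash
python3 - <<'E'
from h import *
cone("scene")
E
```

```text
scene 919 foot-tcp [-0.0029  0.0016] tilt [ 0.0039 -0.0025] z 0.165 tcp [0.5585 0.0369 0.3138]
```

move_arm(
  commands=[
    {"tx": 0,"ty": 0,"tz": -0.04,"ax": 0,"ay": 0,"az": 0,"fingers": 0.2},
    {"tx": 0,"ty": 0,"tz": -0.09,"ax": 0,"ay": 0,"az": 0,"fingers": 0.2},
    {"tx": 0,"ty": 0,"tz": -0.14,"ax": 0,"ay": 0,"az": 0,"fingers": 0.2},
    {"tx": 0,"ty": 0,"tz": -0.19,"ax": 0,"ay": 0,"az": 0,"fingers": 0.2},
    {"tx": 0,"ty": 0,"tz": -0.24,"ax": 0,"ay": 0,"az": 0,"fingers": 0.2},
    {"tx": 0,"ty": 0,"tz": -0.28,"ax": 0,"ay": 0,"az": 0,"fingers": 0.2},
    {"tx": 0,"ty": 0,"tz": -0.3,"ax": 0,"ay": 0,"az": 0,"fingers": 0.2},
    {"tx": 0,"ty": 0,"tz": -0.305,"ax": 0,"ay": 0,"az": 0,"fingers": 0.2},
    {"tx": 0,"ty": 0,"tz": -0.305,"ax": 0,"ay": 0,"az": 0,"fingers": 0.2},
  ],
)

```text
t: 19.6
eef_pos: [0.5586, 0.0379, 0.2227]
ee_rot: [1.0, -0.0, 0.0, -0.014]
ft_force: [0.3, 0.5, -1.6]
opening: 0.435
finger_force: 25.2
```

move_arm(
  commands=[
    {"tx": 0,"ty": 0,"tz": -0.005,"ax": 0,"ay": 0,"az": 0,"fingers": 0.2},
    {"tx": 0,"ty": 0,"tz": -0.01,"ax": 0,"ay": 0,"az": 0,"fingers": 0.2},
    {"tx": 0,"ty": 0,"tz": -0.014,"ax": 0,"ay": 0,"az": 0,"fingers": 0.2},
    {"tx": 0,"ty": 0,"tz": -0.014,"ax": 0,"ay": 0,"az": 0,"fingers": 0.2},
  ],
)

```text
t: 20.1
eef_pos: [0.5584, 0.0378, 0.2181]
ee_rot: [1.0, -0.0, -0.0, -0.014]
ft_force: [-1.0, -0.4, -1.0]
opening: 0.437
finger_force: 25.2
```

move_arm(
  commands=[
    {"tx": 0,"ty": 0,"tz": -0.004,"ax": 0,"ay": 0,"az": 0,"fingers": 0.2},
    {"tx": 0,"ty": 0,"tz": -0.004,"ax": 0,"ay": 0,"az": 0,"fingers": 0.2},
  ],
)

```text
t: 20.35
eef_pos: [0.5584, 0.0379, 0.2169]
ee_rot: [1.0, -0.0, -0.0, -0.014]
ft_force: [-0.7, 0.7, -0.9]
opening: 0.439
finger_force: 25.2
```

move_arm(
  commands=[
    {"tx": 0,"ty": 0,"tz": -0.004,"ax": 0,"ay": 0,"az": 0,"fingers": 0.2},
    {"tx": 0,"ty": 0,"tz": -0.004,"ax": 0,"ay": 0,"az": 0,"fingers": 0.2},
  ],
)

```text
t: 20.6
eef_pos: [0.5584, 0.0378, 0.2157]
ee_rot: [1.0, -0.0, -0.0, -0.014]
ft_force: [-0.1, -0.1, -0.4]
opening: 0.435
finger_force: 25.2
```

move_arm(
  commands=[
    {"tx": 0,"ty": 0,"tz": -0.003,"ax": 0,"ay": 0,"az": 0,"fingers": 0.2},
    {"tx": 0,"ty": 0,"tz": -0.003,"ax": 0,"ay": 0,"az": 0,"fingers": 0.2},
  ],
)

```text
t: 20.85
eef_pos: [0.5584, 0.0378, 0.2148]
ee_rot: [1.0, -0.0, -0.0, -0.014]
ft_force: [-0.0, -0.8, -0.7]
opening: 0.432
finger_force: 25.2
```

move_arm(
  commands=[
    {"tx": 0,"ty": 0,"tz": -0.003,"ax": 0,"ay": 0,"az": 0,"fingers": 0.2},
    {"tx": 0,"ty": 0,"tz": -0.003,"ax": 0,"ay": 0,"az": 0,"fingers": 0.2},
  ],
)

```text
t: 21.1
eef_pos: [0.5583, 0.0378, 0.2139]
ee_rot: [1.0, -0.0, -0.0, -0.014]
ft_force: [0.2, 0.2, -0.2]
opening: 0.439
finger_force: 25.2
```

```bash
python3 - <<'E'
from h import *
cone("scene")
E
```

```text
scene 725 foot-tcp [-0.0028  0.0013] tilt [0.0022 0.0012] z 0.065 tcp [0.5583 0.0378 0.2139]
```

Contact is near, so I'll keep feeling down in small steps.

move_arm(
  commands=[
    {"tx": 0,"ty": 0,"tz": -0.003,"ax": 0,"ay": 0,"az": 0,"fingers": 0.2},
    {"tx": 0,"ty": 0,"tz": -0.003,"ax": 0,"ay": 0,"az": 0,"fingers": 0.2},
  ],
)

```text
t: 21.4
eef_pos: [0.5585, 0.0378, 0.2133]
ee_rot: [1.0, -0.0, 0.0, -0.014]
ft_force: [-0.2, 0.6, 1.8]
opening: 0.432
finger_force: 25.5
```

move_arm(
  commands=[
    {"tx": 0,"ty": 0,"tz": -0.003,"ax": 0,"ay": 0,"az": 0,"fingers": 0.2},
    {"tx": 0,"ty": 0,"tz": -0.003,"ax": 0,"ay": 0,"az": 0,"fingers": 0.2},
  ],
)

```text
t: 21.65
eef_pos: [0.5587, 0.0379, 0.2128]
ee_rot: [1.0, -0.0, 0.001, -0.014]
ft_force: [-0.4, 0.1, 5.7]
opening: 0.436
finger_force: 26.1
```

The cone has seated. I'll release it and retreat.

move_arm(
  commands=[
    {"tx": 0,"ty": 0,"tz": 0.003,"ax": 0,"ay": 0,"az": 0,"fingers": 0.42},
    {"tx": 0,"ty": 0,"tz": 0.003,"ax": 0,"ay": 0,"az": 0,"fingers": 0.5},
    {"tx": 0,"ty": 0,"tz": 0.003,"ax": 0,"ay": 0,"az": 0,"fingers": 0.6},
    {"tx": 0,"ty": 0,"tz": 0.003,"ax": 0,"ay": 0,"az": 0,"fingers": 0.75},
    {"tx": 0,"ty": 0,"tz": 0.003,"ax": 0,"ay": 0,"az": 0,"fingers": 0.8},
    {"tx": 0,"ty": 0,"tz": 0.003,"ax": 0,"ay": 0,"az": 0,"fingers": 0.8},
    {"tx": 0,"ty": 0,"tz": 0.08,"ax": 0,"ay": 0,"az": 0,"fingers": 0.8},
    {"tx": 0,"ty": 0,"tz": 0.2,"ax": 0,"ay": 0,"az": 0,"fingers": 0.8},
    {"tx": 0,"ty": 0,"tz": 0.3,"ax": 0,"ay": 0,"az": 0,"fingers": 0.8},
    {"tx": 0,"ty": -0.15,"tz": 0.33,"ax": 0,"ay": 0,"az": 0,"fingers": 0.8},
    {"tx": 0,"ty": -0.35,"tz": 0.33,"ax": 0,"ay": 0,"az": 0,"fingers": 0.8},
    {"tx": 0,"ty": -0.5,"tz": 0.33,"ax": 0,"ay": 0,"az": 0,"fingers": 0.8},
    {"tx": 0,"ty": -0.5,"tz": 0.33,"ax": 0,"ay": 0,"az": 0,"fingers": 0.8},
    {"tx": 0,"ty": -0.5,"tz": 0.33,"ax": 0,"ay": 0,"az": 0,"fingers": 0.8},
  ],
)

```text
t: 23.4
eef_pos: [0.5583, -0.112, 0.3111]
ee_rot: [1.0, -0.0, -0.0, -0.015]
ft_force: [-1.4, -0.2, 0.0]
opening: 0.802
finger_force: 0.0
```

```bash
python3 - <<'E'
from h import *
s=ctrl.sense();print(s["eef_pos"],s["joint_vel"])
class C:
    def sense(self): return {"eef_pos":[.5555,.0375,.2145]}
import h; h.ctrl=C()
f=cone("scene");save(f,"end.png");cone("top")
E
```

```text
[ 0.55832267 -0.11197807  0.31112825] [ 0.0217527  -0.0079615  -0.00109552 -0.00060202  0.00241076  0.0015386 ]
scene 863 foot-tcp [0.0006 0.0027] tilt [0.0037 0.0003] z 0.064 tcp [0.5555 0.0375 0.2145]
top 313 foot-tcp [-0.0024  0.0003] tilt [0.0018 0.0011] z 0.068 tcp [0.5555 0.0375 0.2145]
```

View pics/end.png

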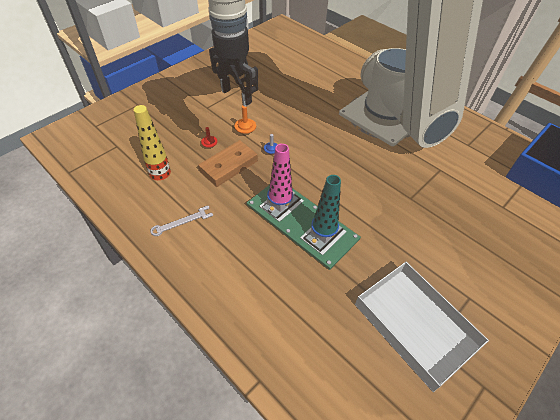

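The pink cone stands upright and centred on the post at (282,175). The other things look unmoved and the gripper is clear.

```bash
python3 -c "
from cell import ticket;print(ticket.hand_in())"
```

```text
the job is handed in; nothing more can be done
None
```

The post is pressed home in the empty socket and the pink cone stands upright on its disc; I've handed in the job at about 23 s of the 72 s limit, but the hand-in gave no verdict.

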